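# Lock the medicine box

## Robot

A 7-joint arm with a two-finger parallel gripper is mounted at the origin on a cart in front of the work surface, level with it; the furniture and walls round the work are solid. World frame = base frame: x ahead of the robot, y to its left, z up, the work surface at z = 0. Lengths are in m, angles in rad, forces in N, time in s.
With the tool pointing down it reaches from about 0.425 to 0.875 m from the base axis. Payload 8.4 kg.
Tool frame: the origin (TCP) lies midway between the tips of the shut fingers; the grasp point (between the pads) lies 19 mm behind it (manip.grip_point_offset is the distance from the TCP to the grasp point, in m); z points along the fingers, y is the line along which they close (so a half turn about z gives the same grasp; the last joint's range is limited). The gripper opens to 85 mm and grips with 20 to 120 N. Pads are 22 mm wide; open, the fingers measure 114 mm over their backs; the gripper's body (76 mm by 85 mm) begins 54 mm behind the grasp point. The pads swing forward as they close: fully open they stand 13 mm farther back than shut.
Start: joints at [-1.323, 0.333, 0.04, 1.465, -0.013, 1.343, -0.059], TCP at [0.221, 0.611, 0.231] pointing down, gripper open.
Joint ranges: [-2.58, 2.58], [-0.38, 2.09], [-1.3, 1.39], [0.25, 2.4], [-1.5, 4.64], [0.08, 2.09], [-2.65, 2.65]. Speed limits (rad/s): [2.22, 2.22, 2.79, 2.79, 3.14, 3.14, 3.14].

## Interface

Orientations are given as a unit quaternion [x, y, z, w].
In Python, from bench import manip gives the robot as it stands.
- The arm moves only by the tool send_rows, never from a script. Its argument "deltas" is a list of rows, each a list of 2 entries, a list of its own where there are three numbers: the shift along the world's x, y, z in units of 30 mm (1.0 is 30 mm), then the turn about the world's z in units of 6 degrees (1.0 is 6 degrees). A call has 1 to 20 rows; each row is the pose to reach, as a shift and turn from the pose commanded when the call began; what a row does not reach only later rows make up. A row lasts 1/8 s, in which the tool goes at most 62.5 mm and 10.7 degrees, less where a joint would pass 70% of its speed; a pose out of reach is approached as far as the arm can. A call with a gripper value outside its range is refused whole. "jaw" is the finger opening in mm, from 0 to 85.4, set as the call begins (left out, the last holds). The fingers move at their own pace and stop on an object; the grip force is fixed at half the most. Time passes only in rows, so rows that repeat a pose let the fingers close. It gives the time, the measured TCP pose, the force, the opening and the grip force at its end, in the units of the state.
- manip.state(): the state, without advancing time (a new reading comes with each control period).
- manip.camera(name): name is "side" or "top"; returns the picture (400x640x3 uint8, blue, green, red); there is no depth.
- manip.calibration(name): a dict with "fovy" (degrees; the focal length in pixels is half the picture's height over the tangent of half this angle, whatever the lens; pixels are square), "cx", "cy" (the principal point, pixels), "rvec" (rotation vector, rad) and "tvec" (3), from world to camera coordinates, as OpenCV has them. Camera axes: x right, y down, z forward; pixel columns grow to the right and rows downward; lengths in m; the calibration is good to about 2 mm. A picture is of the moment at which its call begins. calibration takes no time and is no camera call.
- manip.finish_job(): hands the job in; it is judged then, once.
The state is a dict: "time_s": time; "joint_pos": joint angles; "qd": joint speeds; "effort": joint torques, N m; "ee_pos": TCP position; "eef_rot": TCP orientation; "force": force on the tool from outside, world axes, zero at the start; "moment": the same for the moment, N m; "opening": opening from 0.0 (shut) to 1.0 (fully open); "finger_force": force on a finger pad.
Only numpy, scipy, OpenCV 4.12 (cv2) and the standard library are available. Lean on these libraries where they do the work, as an engineer would, in place of code of your own. Each camera call takes 0.05 s, during which the arm holds its last target. There are 200 camera calls.

## Task

Lock the white medicine box, the one with the green cross: press the orange lock head on its lid down, turn it a quarter turn clockwise (seen from above) while it is down, and let it go so that its cam catches. Leave the lock of the blue box as it is.

Things in the scene. Friction and masses are not known exactly. Their poses are not given: they have to be found in the camera images.
- medbox_grip (a point): Orange lock head on the white box with a green cross (104x124 mm, lid at z 55 mm, fixed). Disc 40 mm wide, 5 thick, 15 mm clear of the lid; on it an upright wing 40 long, 14 wide, 28 high: pinch it across the 14 mm. Point: on the turning axis, mid wing, 20 mm above the disc's top, 8 mm below the wing's top (z 95 mm while up). x along the wing, y across it, z up; it moves with the head.
- medbox_press (a joint): How far that head is pressed down, m: 0 = up (unlocked), stop at 0.013. A spring pushes it up with 3 N at the top, 9 N at the stop. The head can turn only while pressed by more than about 0.0085 (10 to 12 mm is a good press). Once turned and let go it rises into a notch and stays caught at about 0.006.
- medbox_turn (a joint): Turn of that head, rad, clockwise seen from above: starts near 0 (unlocked; wing along the box's front-back axis, about 0.3 of play while not pressed), stop at 1.66. Locked at about 1.57; the notch catches from about 1.35 on. It turns easily (about 0.03 N m).
- bluebox_grip (a point): The same point on the like lock head of the plain blue box, same size and make, fixed too: to be left alone. The two boxes may stand either way round, left or right.
- bluebox_press (a joint): Press of the blue box's lock head in m, as for the other: stays up.
- bluebox_turn (a joint): Turn of the blue box's lock head in rad, as for the other: stays unlocked.
Mind the look-alikes: they are no part of the job. Of the things that look like the part that bears bluebox_grip, the larger one is meant.

How it is judged:
On the way:
1. the medicine box's lock head is pressed down, not yet turned (value of joint medbox_press above 0.008 m and value of joint medbox_turn below 0.6 rad), for 0.05 s.
At the end, for the whole second after the job is handed in: The medicine box's lock head is turned clockwise by at least 1.25 rad, at rest, and caught in its notch (4 to 7.5 mm down by itself); the blue box's head is still up (less than 3 mm down) and unturned (less than 0.5 rad) (value of joint medbox_turn above 1.25 rad and value of joint medbox_press between 0.004 and 0.0075 m and velocity of joint medbox_turn between -0.1 and 0.1 rad/s and value of joint bluebox_turn below 0.5 rad and value of joint bluebox_press below 0.003 m); the robot touches nothing.
It fails at once if the blue box's lock was pressed in or turned (value of joint bluebox_press above 0.006 m or value of joint bluebox_turn above 0.5 rad).
It also fails if it takes over 35 s, if anything falls off the work surface, if the arm or the gripper's body presses on something with over 40 N, if the wrist force passes 120 N, or if a joint passes its speed limit or range.

## Working session

There is one attempt and no reset: what is moved stays moved. The work goes in short steps, Python scripts to look and compute and a tool call to move; the robot and the scene stay as the last step left them, time stands still between calls to the robot, and variables do not carry over. Pictures are saved under pics/ and viewed, at most 10 in all, crops included, and the job is handed in when it is done.

Besides the shell and the picture viewer there is one more tool, called after "Call:" by a JSON object that holds its "api" and its "payload". send_rows: Moves the arm, as the interface text tells. Its arguments: {"type":"object","properties":{"deltas":{"type":"array","items":{"type":"array"}},"jaw":{"type":"number"}},"required":["deltas"]}

```bash
mkdir -p pics; python3 - <<'E'
from bench import manip
import cv2
for n in("top","side"):
    cv2.imwrite(f"pics/{n}0.png",manip.camera(n)); print(n,manip.calibration(n))
s=manip.state();print(s['time_s'],s['ee_pos'],s['eef_rot'],s['opening'],manip.grip_point_offset)
E
```

```text
top {'fovy': 57.87176558461069, 'cx': 316.4446210455638, 'cy': 202.89760809172, 'rvec': array([ 2.01258806, -2.22180711,  0.22320027]), 'tvec': array([-0.08790428,  0.50965918,  0.85008679])}
side {'fovy': 52.78155655425949, 'cx': 318.7435990971714, 'cy': 208.4519476902203, 'rvec': array([ 0.77995782, -2.49698122,  1.16480801]), 'tvec': array([0.34250461, 0.31941622, 0.59966583])}
0.1 [0.22082092 0.61087391 0.23050103] [ 1.72561404e-01  9.84998470e-01 -7.55552720e-04 -7.59897758e-05] 0.9946863327332033 0.0187
```

View pics/top0.png

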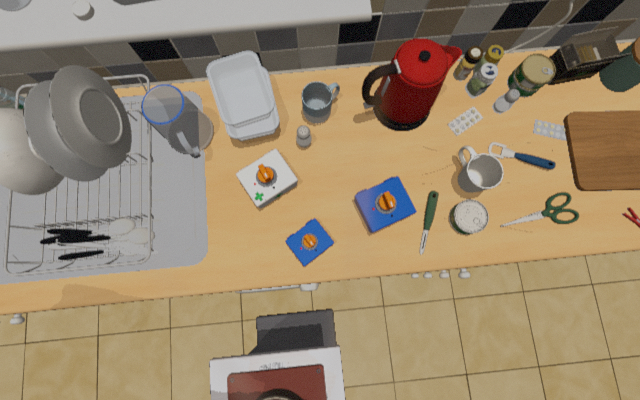

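View pics/side0.png

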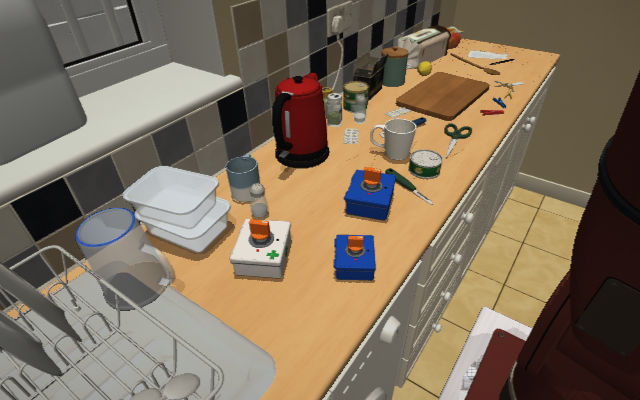

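The orange heads are at top-view pixels (266,175) on the white box with the green cross, (386,203) on the large blue box and (310,242) on a small blue decoy. In the side view they are at about (260,230), (371,178) and (355,243). The white one is the target. Next I'll measure it and check with a close crop.

```bash
cat > h.py <<'E'
from bench import manip
import cv2,numpy as np
def cal(n):
    c=manip.calibration(n);f=200/np.tan(np.radians(c['fovy']/2))
    return np.array([[f,0,c['cx']],[0,f,c['cy']],[0,0,1]]),cv2.Rodrigues(c['rvec'])[0],c['tvec'],c['rvec']
def proj(n,P):
    K,R,t,r=cal(n);return cv2.projectPoints(np.float64(P).reshape(-1,1,3),r,t,K,None)[0][:,0]
def ray(n,uv):
    K,R,t,_=cal(n);return -R.T@t,R.T@np.linalg.inv(K)@np.array([*uv,1.])
def plane(n,uv,z):
    o,d=ray(n,uv);return o+d*(z-o[2])/d[2]
def tri(a,b):
    A=[];B=[]
    for n,uv in(("top",a),("side",b)):
        o,d=ray(n,uv);d/=np.linalg.norm(d);M=np.eye(3)-np.outer(d,d);A.append(M);B.append(M@o)
    return np.linalg.lstsq(np.vstack(A),np.hstack(B),rcond=None)[0]
E
python3 - <<'E'
from h import *
print(proj("top",[[0,0,0],[.22,.61,.23],[.6,0,0],[.6,.2,0]]))
W=[]
for n in("top","side"):
    im=cv2.imread(f"pics/{n}0.png");hsv=cv2.cvtColor(im,cv2.COLOR_BGR2HSV)
    m=cv2.inRange(hsv,(5,200,120),(18,255,255))
    k,l,st,c=cv2.connectedComponentsWithStats(m)
    for i in range(1,k):
        if st[i,4]>25: print(n,c[i],st[i], cv2.minAreaRect(np.argwhere(l==i)[:,::-1].astype(np.float32)))
    w=cv2.inRange(hsv,(0,0,170),(179,40,255))
    x,y=(266,178) if n=="top" else (262,250)
    r=np.zeros_like(w);r[y-45:y+45,x-45:x+45]=w[y-45:y+45,x-45:x+45]
    k,l,st,c=cv2.connectedComponentsWithStats(r);i=1+np.argmax(st[1:,4])
    h=cv2.convexHull(np.argwhere(l==i)[:,::-1].astype(np.int32))
    q=cv2.approxPolyDP(h,4,True)[:,0];print(q.tolist())
    if n=="top": print([plane("top",p,.055).round(4).tolist() for p in q])
    W.append(cv2.resize(im[y-55:y+45,x-50:x+50],(400,400),interpolation=cv2.INTER_CUBIC))
cv2.imwrite("pics/crop0.png",np.hstack(W))
E
```

```text
[[279.03599484 419.78863121]
 [-78.26974407 372.60568969]
 [261.58448008 174.76218219]
 [186.80387739 181.8967258 ]]
top [264.42281879 173.28187919] [258 165  15  17 149] ((264.0, 172.5), (16.099689483642578, 13.86362075805664), 63.43495178222656)
top [388.54929577 198.57746479] [384 193  11  15  71] ((389.3879089355469, 199.40521240234375), (15.231548309326172, 6.95924186706543), 66.80140686035156)
top [382.51724138 202.96551724] [379 197   9  12  58] ((382.2758483886719, 203.18968200683594), (12.4415864944458, 5.199469566345215), 68.19859313964844)
top [308.5125 240.3   ] [304 235  11  12  80] ((309.11541748046875, 240.92308044433594), (10.394155502319336, 10.394155502319336), 11.309932708740234)
[[297, 179], [256, 205], [236, 173], [276, 149]]
[[0.5637, -0.095, 0.055], [0.5073, 0.012, 0.055], [0.5945, 0.0569, 0.055], [0.6481, -0.0485, 0.055]]
side [371.49344978 175.77292576] [364 167  17  18 229] ((371.19232177734375, 176.0384521484375), (15.689291000366211, 16.473756790161133), 11.309932708740234)
side [258.60067114 229.03355705] [250 219  19  21 298] ((258.4441223144531, 229.2264404296875), (18.100374221801758, 19.711002349853516), 4.398705005645752)
side [355.1344086  242.89247312] [349 236  14  15 186] ((355.5, 243.0), (14.0, 13.0), 90.0)
[[289, 222], [279, 262], [230, 259], [246, 219]]
```

View pics/crop0.png

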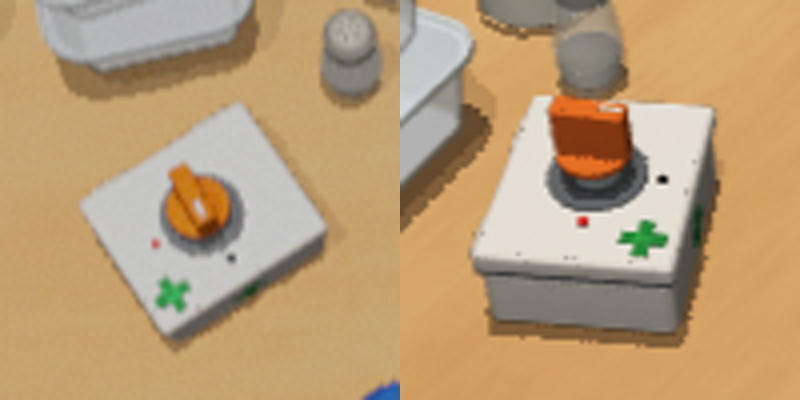

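The crop shows the white box with the green cross and its head unlocked, with the wing parallel to the 104 mm side. Lid corners give sides of about 0.121 x 0.098 m, which fits. The wing top centre is near (264.2,172.8) in top and (260,221.7) in side. I'll cross-check the axis position.

```bash
python3 - <<'E'
from h import *
print("wingtop tri",tri((264.2,172.8),(260,221.7)).round(4), plane("top",(264.2,172.8),.103).round(4))
print("disc",plane("top",(265.3,174.8),.075).round(4),"ring",plane("top",(266,176),.055).round(4), "side ring",plane("side",(212+48,195+46),.055).round(4))
a=plane("top",(216+180/4,123+170/4),.103);b=plane("top",(216+206/4,123+230/4),.103);print("wing",a,b,np.degrees(np.arctan2(*(a-b)[1::-1])),np.linalg.norm(a-b))
E
```

```text
wingtop tri [ 0.5741 -0.0194  0.1025] [ 0.5733 -0.0199  0.103 ]
disc [ 0.5765 -0.0188  0.075 ] ring [ 0.5792 -0.018   0.055 ] side ring [ 0.5751 -0.0112  0.055 ]
wing [ 0.59218598 -0.01348547  0.103     ] [ 0.55356715 -0.02633041  0.103     ] 18.397551077608 0.04069898033401774
```

Call:
{"api": "send_rows", "payload": {"deltas": [[[0.5, -1, 1.5], 0.5], [[2, -4, 2], 2], [[4, -8, 2], 4], [[6, -12, 2], 5], [[8, -15, 2], 6], [[10, -18, 2], 7], [[11.5, -20.5, 2], 8], [[11.5, -20.5, 2], 8], [[11.5, -20.5, 2], 8], [[11.5, -20.5, 2], 8], [[11.5, -20.5, 2], 8], [[11.5, -20.5, 2], 8], [[11.5, -20.5, 2], 8], [[11.5, -20.5, 2], 8], [[11.5, -20.5, 2], 8], [[11.5, -20.5, 2], 8]], "jaw": 50}}

```text
time_s: 2.1
ee_pos: [0.5656, -0.0026, 0.2913]
eef_rot: [-0.244, 0.97, 0.0, 0.0]
force: [-0.5, -0.7, 0.0]
opening: 0.585
finger_force: 0.0
```

Two views agree: the axis is at about (0.5755, -0.019), the wing top at z 0.1025 (0.103 expected) and the wing 41 mm long. Reach is 0.576 m, so it's in range.

Call:
{"api": "send_rows", "payload": {"deltas": [[[0.32, -0.5, -1], 0], [[0.32, -0.5, -2.5], -0.5], [[0.32, -0.5, -4], -0.5], [[0.32, -0.5, -5.3], -0.5], [[0.32, -0.5, -5.3], -0.5], [[0.32, -0.5, -5.3], -0.5]]}}

```text
time_s: 2.85
ee_pos: [0.5764, -0.0185, 0.134]
eef_rot: [-0.218, 0.976, -0.0, 0.001]
force: [0.8, -0.4, 1.2]
opening: 0.588
finger_force: 0.0
```

```bash
python3 - <<'E'
from h import *
W=[]
for n,(x,y) in(("top",(266,178)),("side",(262,230))):
    im=manip.camera(n);W.append(cv2.resize(im[y-60:y+60,x-60:x+60],(400,400),interpolation=cv2.INTER_CUBIC))
cv2.imwrite("pics/c1.png",np.hstack(W));s=manip.state();print(s['ee_pos'],s['joint_pos'],s['force'],proj("side",s['ee_pos']))
E
```

```text
[ 0.5767665  -0.01857326  0.1343983 ] [-0.53837471  0.2822903   0.58422246  1.794023   -0.17284681  1.11311087
  2.11349145] [0.05071342 0.68723677 0.64929066] [[257.23005478 209.31975702]]
```

View pics/c1.png

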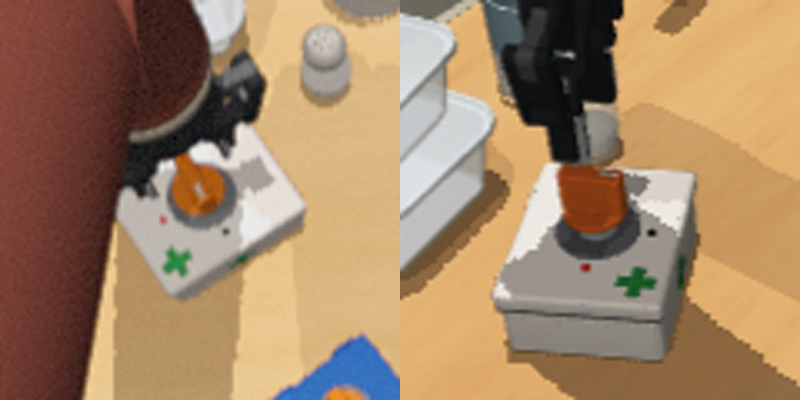

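The picture shows the fingers straddling the wing, centred in both views: head at about (193,190) in the left crop, wing at about (590,195) in the right. I'll descend and pinch.

Call:
{"api": "send_rows", "payload": {"deltas": [[[0, 0, -0.8], 0], [[0, 0, -1.6], 0], [[0, 0, -1.85], 0], [[0, 0, -1.85], 0], [[0, 0, -1.85], 0]]}}

```text
time_s: 3.58
ee_pos: [0.5763, -0.0187, 0.0781]
eef_rot: [-0.218, 0.976, -0.0, 0.001]
force: [0.2, 0.0, 0.7]
opening: 0.583
finger_force: 0.0
```

Call:
{"api": "send_rows", "payload": {"deltas": [[[0, 0, 0], 0], [[0, 0, 0], 0], [[0, 0, 0], 0], [[0, 0, 0], 0], [[0, 0, 0], 0], [[0, 0, 0], 0], [[0, 0, 0], 0], [[0, 0, 0], 0]], "jaw": 5}}

```text
time_s: 4.58
ee_pos: [0.5762, -0.0195, 0.0772]
eef_rot: [-0.217, 0.976, -0.001, 0.001]
force: [2.6, -3.9, 3.7]
opening: 0.152
finger_force: 62.4
```

Call:
{"api": "send_rows", "payload": {"deltas": [[[0, 0, -0.15], 0], [[0, 0, -0.3], 0], [[0, 0, -0.4], 0], [[0, 0, -0.4], 0], [[0, 0, -0.4], 0]]}}

```text
time_s: 5.2
ee_pos: [0.5763, -0.0195, 0.0655]
eef_rot: [-0.217, 0.976, -0.0, 0.001]
force: [1.0, -4.1, 7.4]
opening: 0.146
finger_force: 63.2
```

Call:
{"api": "send_rows", "payload": {"deltas": [[[0, 0, -0.04], 0], [[0, 0, -0.04], 0], [[0, 0, -0.04], 0]]}}

```text
time_s: 5.58
ee_pos: [0.5763, -0.0195, 0.0646]
eef_rot: [-0.217, 0.976, -0.0, 0.001]
force: [-0.4, -4.5, 10.7]
opening: 0.148
finger_force: 63.7
```

Call:
{"api": "send_rows", "payload": {"deltas": [[[0, 0, 0], -1], [[0, 0, 0], -2], [[0, 0, 0], -3], [[0, 0, 0], -4], [[0, 0, 0], -5], [[0, 0, 0], -6], [[0, 0, 0], -7], [[0, 0, 0], -8], [[0, 0, 0], -9], [[0, 0, 0], -10], [[0, 0, 0], -11], [[0, 0, 0], -12], [[0, 0, 0], -13], [[0, 0, 0], -14], [[0, 0, 0], -14.7], [[0, 0, 0], -14.7], [[0, 0, 0], -14.7], [[0, 0, 0], -14.7]]}}

```text
time_s: 7.82
ee_pos: [0.578, -0.0156, 0.0647]
eef_rot: [0.522, 0.853, 0.003, 0.001]
force: [5.0, 6.6, 8.7]
opening: 0.153
finger_force: 63.2
```

```bash
python3 - <<'E'
from h import *
W=[]
for n,(x,y) in(("top",(266,178)),("side",(262,230))):
    im=manip.camera(n);W.append(cv2.resize(im[y-60:y+60,x-60:x+60],(400,400),interpolation=cv2.INTER_CUBIC))
cv2.imwrite("pics/c2.png",np.hstack(W));s=manip.state();print(s['ee_pos'],s['joint_pos'],s['force'],s['moment'])
E
```

```text
[ 0.57807191 -0.01554703  0.06477083] [-0.75751726  0.45432597  0.8829084   1.86391291 -0.41561839  1.01315223
  0.77281807] [5.50493939 5.23083107 7.59138776] [ 1.39432336 -1.37614307  0.04162263]
```

View pics/c2.png

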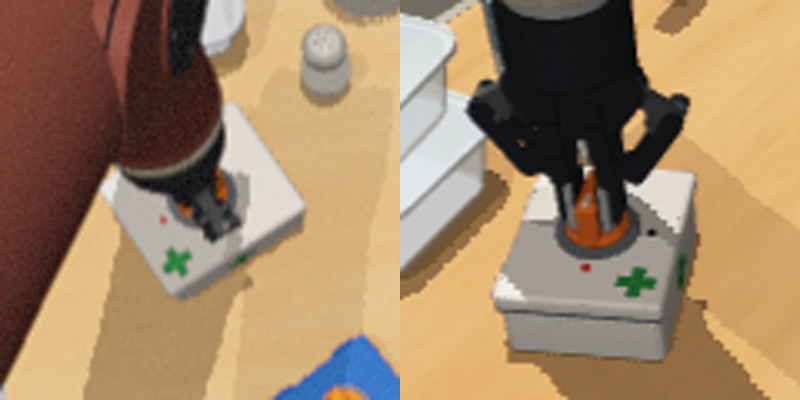

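The head turned with the gripper: tool y is now at 27°, and the crop shows the wing's narrow end at about (590,215). Next I'll ease it up into the notch, then open and retreat.

Call:
{"api": "send_rows", "payload": {"deltas": [[[0, 0, 0.08], 0], [[0, 0, 0.15], 0], [[0, 0, 0.15], 0]]}}

```text
time_s: 8.3
ee_pos: [0.578, -0.0156, 0.0692]
eef_rot: [0.522, 0.853, 0.003, 0.001]
force: [5.8, 5.3, 6.9]
opening: 0.15
finger_force: 62.9
```

Call:
{"api": "send_rows", "payload": {"deltas": [[[0, 0, 0], 0], [[0, 0, 0], 0], [[0, 0, 0], 0], [[0, 0, 0], 0], [[0, 0, 0], 0], [[0, 0, 0], 0]], "jaw": 50}}

```text
time_s: 9.05
ee_pos: [0.5755, -0.0187, 0.068]
eef_rot: [0.523, 0.852, -0.0, -0.0]
force: [0.7, -0.9, -0.4]
opening: 0.585
finger_force: 0.0
```

Call:
{"api": "send_rows", "payload": {"deltas": [[[0, 0, 0.5], 0], [[0, 0, 1.5], 0], [[0, 0, 3], 0], [[0, 0, 4.5], 0], [[0, 0, 6], 0], [[-0.5, 2, 6.5], 0], [[-1, 4, 6.5], 0], [[-1.5, 6, 6.5], 0], [[-2, 8, 6.5], 0], [[-2, 8, 6.5], 0], [[-2, 8, 6.5], 0]]}}

```text
time_s: 10.42
ee_pos: [0.5158, 0.2206, 0.2638]
eef_rot: [0.523, 0.852, 0.0, 0.0]
force: [0.5, -1.1, -0.4]
opening: 0.585
finger_force: 0.0
```

```bash
python3 - <<'E'
from h import *
W=[]
for n,(x,y) in(("top",(266,178)),("side",(262,240))):
    im=manip.camera(n);cv2.imwrite(f"pics/{n}3.png",im);W.append(cv2.resize(im[y-60:y+60,x-60:x+60],(400,400),interpolation=cv2.INTER_CUBIC))
cv2.imwrite("pics/c3.png",np.hstack(W));s=manip.state();print(s['time_s'],s['ee_pos'],s['force'],s['opening'])
E
```

```text
10.525 [0.51621462 0.21939787 0.2636938 ] [ 0.45176322  0.10625079 -0.20330894] 0.5841350999392858
```

View pics/c3.png

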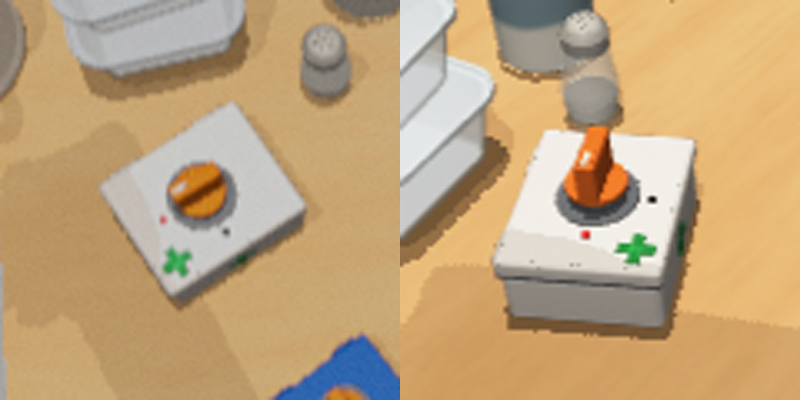

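```bash
python3 - <<'E'
from h import *
print(tri((264.8,173.5),(261.1,219.6)).round(4))
for n in("top","side"):
    im=cv2.imread(f"pics/{n}3.png");b=im[130:270,200:420];cv2.imwrite(f"pics/z{n}.png",b)
# predicted wing top outline for press 0.006, 90 deg, and for press 0 
for ang in(27.7-90,27.7-75):
  for z in(.103,.097):
    d=np.radians(ang);u=np.array([np.cos(d),np.sin(d),0])*.02;c=np.array([.5757,-.0187,z])
    for n,(x,y) in(("top",(206,118)),("side",(202,180))):
        print(ang,z,n,((proj(n,[c-u,c+u])-(x,y))/.3).round(0).tolist())
a=cv2.imread("pics/top3.png")[140:210,230:300];b=cv2.imread("pics/side3.png")[200:270,225:295]
cv2.imwrite("pics/c4.png",cv2.resize(np.hstack([a[:,:],b]),(800,400),interpolation=cv2.INTER_NEAREST))
E
```

```text
[ 0.5711 -0.0211  0.1082]
-62.3 0.103 top [[168.0, 194.0], [216.0, 165.0]]
-62.3 0.103 side [[184.0, 161.0], [200.0, 117.0]]
-62.3 0.097 top [[170.0, 197.0], [217.0, 167.0]]
-62.3 0.097 side [[185.0, 168.0], [201.0, 124.0]]
-47.3 0.103 top [[173.0, 200.0], [211.0, 160.0]]
-47.3 0.103 side [[192.0, 161.0], [191.0, 117.0]]
-47.3 0.097 top [[174.0, 202.0], [212.0, 162.0]]
-47.3 0.097 side [[194.0, 168.0], [192.0, 124.0]]
```

View pics/c4.png

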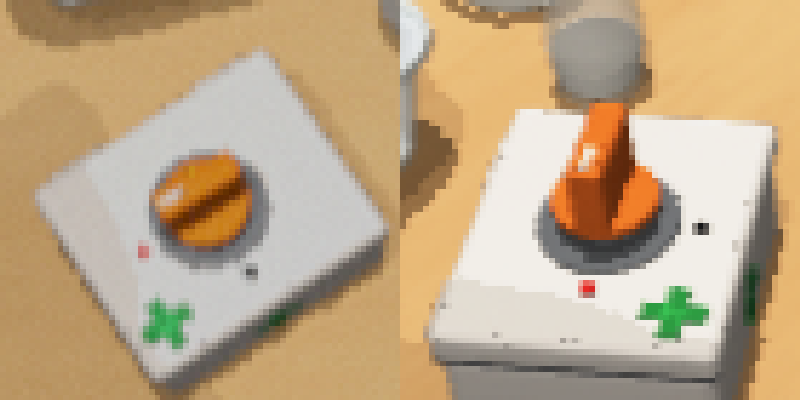

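The far top edge of the wing in the side view is at c3-crop row 126. The prediction is 124 if caught (z 0.097) and 117 if fully up, so the head is caught. Its angle is about 90° clockwise. The arm is clear and the blue box was never touched.

```bash
python3 -c "
from bench import manip
print(manip.finish_job())"
```

```text
the job is handed in; nothing more can be done
None
```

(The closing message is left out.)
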